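Put the sharpening stones away

ROBOT

A 6-joint arm with a two-finger parallel gripper is mounted at the origin on the work surface. World frame = base frame: x ahead of the robot, y to its left, z up, the work surface at z = 0. Lengths are in m, angles in rad, forces in N, time in s.
With the tool pointing down it reaches from about 0.425 to 0.95 m from the base axis. Payload 3.5 kg.
Tool frame: the origin (TCP) lies on the centre line of the jaws, within the pads' length; the fingertips stand 14 mm ahead of it and the grasp point (between the pads) lies 5 mm behind it (tips_ahead is the distance from the TCP to the fingertips, in m); y points along the fingers, z is the direction in which the jaws open and shut, and the axes are right-handed (so a half turn about y gives the same grasp; the last joint's range is limited). The gripper opens to 85 mm and grips with 20 to 120 N. Pads are 22 mm wide; open, the fingers measure 114 mm over their backs; the gripper's body (76 mm by 85 mm) begins 54 mm behind the grasp point. The pads swing forward as they close: fully open they stand 13 mm farther back than shut.
Start: joints at [1.172, 0.286, 1.577, -0, 1.279, -0.15], TCP at [0.166, 0.654, 0.245] pointing down, gripper open.
Joint ranges: [-2.77, 2.77], [-0.9, 2.22], [0.21, 2.48], [-1.53, 4.67], [0.24, 2.81], [-2.84, 2.84]. Speed limits (rad/s): [2.79, 2.79, 3.14, 3.14, 3.14, 3.14].

INTERFACE

Orientations are given as a unit quaternion [x, y, z, w].
In Python, from plant import get_state, read_camera, sign_off, tips_ahead gives the robot as it stands.
- The arm moves only by the tool send_rows, never from a script. Its argument "plan" is a list of rows, each a list of 2 entries, a list of its own where there are three numbers: the shift along the tool's x, y, z in units of 12 cm (1.0 is 12 cm), then the turn, a rotation vector about the tool's x, y, z in units of 360 degrees (1.0 is 360 degrees). In form: [[[tx, ty, tz], [rx, ry, rz]], ...]. A call has 1 to 12 rows; each row shifts and turns the commanded pose from where the row before left it, along the tool's axes as they then stand; what a row does not reach is not made up. A row lasts 1/10 s, in which the tool goes at most 50 mm and 8.59 degrees, less where a joint would pass 70% of its speed; a pose out of reach is approached as far as the arm can. A call with a number of a shift or a turn outside -1 to 1 is refused whole. A call with a gripper value outside its range is refused whole. "gripper" is the closure, from 0 (fully open) to 1 (shut), set as the call begins (left out, the last holds). The fingers move at their own pace and stop on an object; "grip_force" is the grip in N (left out, the last holds). Time passes only in rows, so rows that do not move let the fingers close. It gives the time, the measured TCP pose, the force and the opening at its end, in the units of the state.
- get_state(): the state, without advancing time (a new reading comes with each control period).
- read_camera(name): name is "scene" or "side" or "wrist"; returns a dict with "img" (400x640x3 uint8, blue, green, red), "fx", "fy", "cx", "cy" (pixels), "world_from_camera" (4x4, takes a point from camera to world coordinates); the wrist camera has in their place "mount" (4x4, takes a point from camera to tool coordinates, whose origin is the TCP and whose axes are the tool frame's). Camera axes: x right, y down, z forward; pixel columns grow to the right and rows downward; lengths in m; the calibration is good to about 2 mm. A picture is of the moment at which its call begins: read the wrist's pose just before it. There is no depth.
- sign_off(): hands the job in, once; it reports no verdict.
The state is a dict: "time": time; "qpos": joint angles; "dq": joint speeds; "joint_efforts": joint torques, N m; "eef_pos": TCP position; "tcp_rot": TCP orientation; "contact_force": force on the tool from outside, world axes, zero at the start; "wrist_torque": the same for the moment, N m; "opening": opening from 0.0 (shut) to 1.0 (fully open).
Only numpy, scipy, OpenCV 4.12 (cv2) and the standard library are available. Lean on these libraries where they do the work, as an engineer would, in place of code of your own. Each camera call takes 0.05 s, during which the arm holds its last target. There are 200 camera calls.

TASK

Knife sharpening is done, so put the stones away: lay the white fine stone flat in the open blue case, set the blue cover on it and press it down evenly until it has clicked home along all four edges. The wet stones dry flat on the slatted rack: the dark grey coarse stone lengthways along the rack's left edge (left as the robot sees it), the brick-red medium stone lengthways along its right edge, and the little purple dressing stone lying between the two without touching either. Stones chip, so set them down rather than drop them, and leave the pinch bowl and the two jars standing where they are.

Things in the scene. Friction and masses are not known exactly. Their poses are not given: they have to be found in the camera images.
- coarse_stone: dark grey coarse whetstone, a plain block 150 (its x) x 50 (its y) x 28 mm, 0.4 kg, lying flat on the yellow cutting board (board top 15 mm above the counter). Origin: centre of its underside, z up. The three whetstones are equal in size and swap places.
- medium_stone: brick-red medium whetstone, 150 (x) x 50 (y) x 28 mm, about 0.4 kg, lying flat on the yellow board. Origin: centre of its underside.
- fine_stone: white (ivory) fine whetstone, 150 (x) x 50 (y) x 28 mm, 0.4 kg, lying flat on the yellow board. Origin: centre of its underside. The case's walls stand close beside it once it is in: to set it in, hold it by its upper part, fingertips 13 mm or more above its underside.
- dressing_stone: small purple dressing stone, 50 (x) x 28 (y) x 22 mm, 70 g, lying flat on the yellow board. Origin: centre of its underside. Between two stones along the rack's edges about 70 mm is left, so beside it there is finger room at its ends (gripped across 50 mm) and little at its long sides.
- cover: light blue case cover, a box open below: 191 (x) x 91 (y) mm, flat top 33.5 mm above its rim; along x a grip ridge 80 x 20 mm, top at 49.5. 0.1 kg. Origin: centre of the lower rim. Fits either way round. Set centred to 3 mm it rests on 4 catches, rim 12 mm above the case's underside; each edge clicks at 3-8 N (press the top 35 mm from centre in y, 82 in x), all at once at 9-14 N; home at 3 mm.
- stone_case: dark blue open stone case, fixed: foot plate 198 (x) x 98 (y) x 3 mm; on it thin walls leaning inward, tops 14 mm above the underside, opening 167 x 67 mm; a rounded spring catch outside the middle of each wall. The fine stone lies along x on the foot plate; the cover comes down outside the walls onto it. Origin: centre of the underside, on the counter. Case and rack swap sides.
- rack: bamboo drying rack, fixed: 180 x 180 mm, slats across, flat top 18 mm above its underside. Origin: centre of its underside, on the counter; x points away from the robot, y to the robot's left: left edge at y = +90 mm, right at -90. A stone lying along x at an edge has its centre about 60 mm from the rack's middle (35 to 75 is good).
- pinch_bowl: small steel pinch bowl, 52 mm across, 28 mm high, standing on the yellow board among the stones; to be left alone. Origin: centre of its underside.
- pepper_jar: brown pepper jar with a black cap, 44 mm across, 95 mm high, standing on the counter; to be left alone. Origin: centre of its underside.
- salt_jar: white salt jar with a steel cap, 44 mm across, 95 mm high, standing on the counter; to be left alone. Origin: centre of its underside.
Things that resemble listed ones, but are neither listed nor needed, are in the scene too. What is shaped like the cover but brown is not meant.

How it is judged:
On the way, in this order (a step that is already met when the one before it is completed fails the run):
1. the fine stone lies flat in the case (x of fine_stone in the frame of stone_case between -0.02 and 0.02 m and y of fine_stone in the frame of stone_case between -0.02 and 0.02 m and z of fine_stone in the frame of stone_case below 0.006 m and angle between fine_stone's own z axis and vertical below 0.06 rad), for 0.2 s.
2. the cover is clicked home on the case along all four edges (z of cover in the frame of stone_case below 0.0055 m and angle between cover's own z axis and vertical below 0.02 rad and horizontal distance between cover and stone_case below 0.006 m and angle between the x axis of cover and the x axis of stone_case, either way round below 0.06 rad), for 0.2 s.
At the end, for the whole second after the job is handed in: Fine stone flat in the case, cover home over it (rim within 2.5 mm of seated, level to 0.02 rad). On the rack, flat and in line to 0.2 rad: coarse 35-75 mm left, medium 35-75 mm right, within 20 mm lengthways; dressing stone within 25 mm of the middle line, touching neither. All at rest (all of step 1 and all of step 2 and x of coarse_stone in the frame of rack between -0.02 and 0.02 m and y of coarse_stone in the frame of rack between 0.035 and 0.075 m and z of coarse_stone in the frame of rack between 0.014 and 0.022 m and angle between each of coarse_stone, medium_stone, dressing_stone's own z axis and vertical below 0.06 rad and angle between the x axis of each of coarse_stone, medium_stone and the x axis of rack, either way round below 0.2 rad and x of medium_stone in the frame of rack between -0.02 and 0.02 m and y of medium_stone in the frame of rack between -0.075 and -0.035 m and z of medium_stone in the frame of rack between 0.014 and 0.022 m and x of dressing_stone in the frame of rack between -0.05 and 0.05 m and y of dressing_stone in the frame of rack between -0.025 and 0.025 m and z of dressing_stone in the frame of rack between 0.014 and 0.022 m and contact force between dressing_stone and coarse_stone below 0.05 N and contact force between dressing_stone and medium_stone below 0.05 N and linear speed of each of coarse_stone, medium_stone, fine_stone, dressing_stone, cover below 0.02 m/s).
It fails at once if the pinch bowl is knocked over or shoved more than 30 mm (distance of pinch_bowl from where it was at the start of the episode above 0.03 m or angle between pinch_bowl's own z axis and vertical above 0.5 rad).
It fails at once if the pepper jar is knocked over or shoved more than 30 mm (distance of pepper_jar from where it was at the start of the episode above 0.03 m or angle between pepper_jar's own z axis and vertical above 0.5 rad).
It fails at once if the salt jar is knocked over or shoved more than 30 mm (distance of salt_jar from where it was at the start of the episode above 0.03 m or angle between salt_jar's own z axis and vertical above 0.5 rad).
It fails at once if a stone is dropped (falls free of the fingers faster than 0.8 m/s, a drop of about 30 mm) ((linear speed of coarse_stone above 0.8 m/s and contact force between the fingers and coarse_stone below 0.05 N) or (linear speed of medium_stone above 0.8 m/s and contact force between the fingers and medium_stone below 0.05 N) or (linear speed of fine_stone above 0.8 m/s and contact force between the fingers and fine_stone below 0.05 N) or (linear speed of dressing_stone above 0.8 m/s and contact force between the fingers and dressing_stone below 0.05 N)).
It also fails if it takes over 134 s, if anything falls off the work surface, if the arm or the gripper's body presses on something with over 40 N, if the wrist force passes 120 N, or if a joint passes its speed limit or range.

## Working session

There is one attempt and no reset: what is moved stays moved. The work goes in short steps, Python scripts to look and compute and a tool call to move; the robot and the scene stay as the last step left them, time stands still between calls to the robot, and variables do not carry over. Pictures are saved under pics/ and viewed, about 12 in all and at most 16, crops included, and the job is handed in when it is done.

Besides the shell and the picture viewer there is one more tool, called after "Emit:" as name(argument=value, ...), one argument or row to a line, values as JSON. send_rows: Moves the arm, as the interface text tells. Its arguments: {"type":"object","properties":{"plan":{"type":"array"},"gripper":{"type":"number"},"grip_force":{"type":"number"}},"required":["plan"]}

```bash
ls; mkdir -p pics; python3 - <<'E'
from plant import *
import cv2,numpy as np
s=get_state();print({k:np.round(v,3) for k,v in s.items()},tips_ahead)
for n in("scene","side","wrist"):
    c=read_camera(n);cv2.imwrite(f"pics/{n}0.png",c["img"]);print(n,c["fx"],c["cx"],c["cy"],np.round(c.get("world_from_camera",c.get("mount")),3).tolist())
E
```

```text
pics
{'time': np.float64(0.0), 'qpos': array([ 1.172,  0.287,  1.578, -0.   ,  1.279, -0.15 ]), 'dq': array([ 0.002,  0.   ,  0.002, -0.   , -0.001,  0.001]), 'joint_efforts': array([ 1.0000e-03, -4.0598e+01, -2.9263e+01, -0.0000e+00,  6.0000e-03,
       -0.0000e+00]), 'eef_pos': array([0.166, 0.654, 0.244]), 'tcp_rot': array([ 0.702, -0.088,  0.088, -0.701]), 'contact_force': array([-0.656, -0.803, -0.381]), 'wrist_torque': array([-0.035, -0.022,  0.01 ]), 'opening': np.float64(1.0)} 0.014
scene 440.7525044632665 315.9256397845295 198.2656859517596 [[0.208, 0.646, -0.735, 1.237], [0.978, -0.147, 0.148, -0.175], [-0.013, -0.749, -0.662, 0.718], [0.0, 0.0, 0.0, 1.0]]
side 473.7113337791981 318.42156893402074 195.82181000159522 [[0.893, -0.284, 0.351, 0.023], [-0.451, -0.54, 0.711, -0.975], [-0.012, -0.793, -0.61, 0.892], [0.0, 0.0, 0.0, 1.0]]
wrist 358.5523883523609 323.78391944385356 190.62617594361348 [[-0.002, 0.96, 0.279, -0.07], [-0.001, -0.279, 0.96, -0.128], [1.0, 0.001, 0.002, -0.0], [0.0, 0.0, 0.0, 1.0]]
```

View pics/scene0.png

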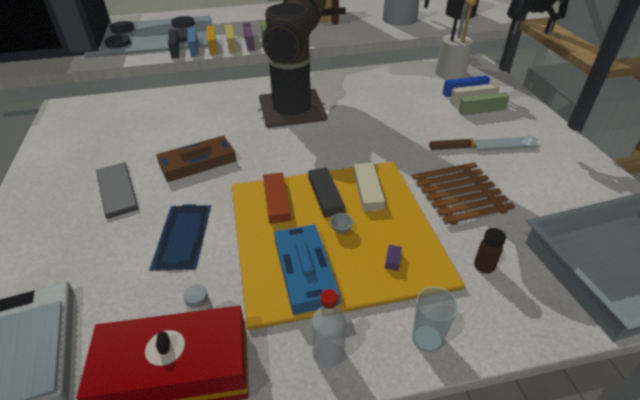

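View pics/side0.png

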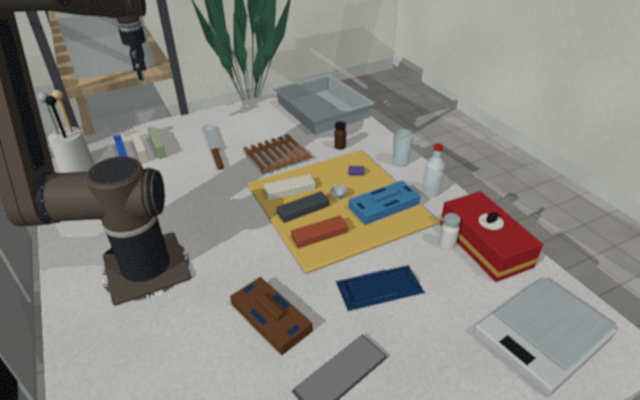

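The scene picture shows these objects:
- The yellow board carries the red (277,198), dark grey (326,192) and ivory (369,187) stones, the bowl (342,224), the purple stone (394,257) and the light-blue cover (306,267).
- The dark-blue case is at (181,237) and the rack at (463,192).
- The jars are at (490,250) and (196,310).
- Decoys are the brown cover (197,158), a grey slab (116,190) and the blocks at the far right.

I'll measure by projecting the colour masks from both views onto each top plane.

```bash
cat > h.py <<'E'
from plant import *
import cv2,numpy as np
from scipy.spatial.transform import Rotation as R
def cam(n):
    s=get_state();c=read_camera(n)
    if n=="wrist":
        T=np.eye(4);T[:3,:3]=R.from_quat(s["tcp_rot"]).as_matrix();T[:3,3]=s["eef_pos"];c["T"]=T@np.array(c["mount"])
    else:c["T"]=np.array(c["world_from_camera"])
    return c
def cast(c,px,z):
    px=np.reshape(px,(-1,2)).astype(float)
    d=np.c_[(px[:,0]-c["cx"])/c["fx"],(px[:,1]-c["cy"])/c["fy"],np.ones(len(px))]@c["T"][:3,:3].T
    o=c["T"][:3,3];return (o+d*((z-o[2])/d[:,2])[:,None])[:,:2]
def proj(c,P):
    p=(np.reshape(P,(-1,3))-c["T"][:3,3])@c["T"][:3,:3]
    return np.c_[p[:,0]/p[:,2]*c["fx"]+c["cx"],p[:,1]/p[:,2]*c["fy"]+c["cy"]]
COL=dict(red=((0,130,70),(9,255,255)),dark=((0,0,15),(179,70,85)),ivory=((15,15,125),(45,120,255)),purple=((118,60,30),(160,255,255)),
 blue=((98,120,90),(112,255,255)),navy=((104,90,20),(120,255,95)))
def blob(c,col,seed):
    m=cv2.inRange(cv2.cvtColor(c["img"],cv2.COLOR_BGR2HSV),*[np.array(v) for v in COL[col]])
    m=cv2.morphologyEx(m,cv2.MORPH_CLOSE,np.ones((3,3)))
    cs=[k for k in cv2.findContours(m,cv2.RETR_EXTERNAL,cv2.CHAIN_APPROX_NONE)[0] if cv2.contourArea(k)>40]
    return max(cs,key=lambda k:cv2.pointPolygonTest(k,tuple(map(float,seed)),True))
def rect(pts):
    (c,s,a)=cv2.minAreaRect(np.float32(pts*1000))
    if s[0]<s[1]:s=s[::-1];a+=90
    return np.round(np.r_[c],1),np.round(s,1),round((a+90)%180-90,1)  # mm, yaw of long axis deg
def poly(pts):
    g=np.zeros((1400,1000),np.uint8);cv2.fillPoly(g,[np.int32(np.round(pts*1000+[0,700]))],1);return g
def both(cs,col,seeds,z):
    g=1
    for c,s in zip(cs,seeds): g=g*poly(cast(c,blob(c,col,s),z))
    y,x=np.nonzero(g);return rect(np.c_[x,y-700]/1000)
E
python3 - <<'E'
from h import *
cs=[cam("scene"),cam("side")]
for n,col,s1,s2,z in[("medium","red",(277,198),(320,232),.043),("coarse","dark",(326,195),(305,208),.043),("fine","ivory",(368,188),(290,187),.043),("dress","purple",(394,257),(357,171),.037),("cover","blue",(320,270),(360,208),.0485),("case","navy",(181,237),(380,287),.008)]:
    try:
        print(n,both(cs,col,[s1,s2],z),*[rect(cast(c,blob(c,col,s),z)) for c,s in zip(cs,(s1,s2))])
    except Exception as e: print(n,e)
# hand-picked: rack corners (scene) at top 18
for c in cs: pass
print("rack",rect(cast(cs[0],[(414,177),(473,164),(514,210),(450,222)],.018)),rect(cast(cs[1],[(244,149),(284,135),(313,158),(265,172)],.018)))
print("bowl",cast(cs[0],(342,218),.043),"pep",cast(cs[0],(488,268),0),cast(cs[1],(340,147),0),"salt",cast(cs[0],(197,293),.095),cast(cs[1],(449,245),0))
print(cs[0]["img"][237,181],cs[1]["img"][287,380],cs[0]["img"][250,150],cs[0]["img"][187,369],cs[0]["img"][280,400])
E
```

```text
medium (array([ 447.7, -113.7]), array([145.5,  44.9]), -2.2) (array([ 458.4, -113.8]), array([167. ,  44.8]), -2.1) (array([ 444.2, -123.3]), array([152.3,  64.4]), -1.4)
coarse (array([453.4,   2.2]), array([150.2,  50.5]), 2.1) (array([478.7,   3. ]), array([200.5,  51.7]), 1.6) (array([450.5,  -6.2]), array([155.9,  68.3]), 2.8)
fine (array([455.3, 109.9]), array([155.1,  59. ]), -9.8) (array([582.2, 156.4]), array([433. , 155.2]), 6.6) (array([455.3,  94.4]), array([160.3, 107.1]), -9.6)
dress (array([684.6,  92.9]), array([44.8, 20.6]), -27.5) (array([691. ,  91.2]), array([58.2, 23.6]), -25.7) (array([679.8,  84.4]), array([45.5, 39.2]), -27.9)
cover (array([672.8, -89.3]), array([189.5,  87.6]), 1.7) (array([673.4, -88.4]), array([190.6,  89.2]), 2.0) (array([ 665. , -100.7]), array([205.2, 110.1]), 1.9)
case (array([ 499. , -336.5]), array([191.2,  87.3]), -10.9) (array([ 502.3, -334.4]), array([195.8,  92.4]), -11.1) (array([ 498.4, -337.7]), array([190.8,  92. ]), -10.9)
rack (array([514.9, 328.4]), array([183. , 170.2]), 3.0) (array([505. , 321.5]), array([188.5, 173.2]), -82.2)
bowl [[0.56489136 0.01730366]] pep [[0.73309494 0.287162  ]] [[0.73231841 0.28410246]] salt [[ 0.74162068 -0.28780542]] [[ 0.75021255 -0.29416192]]
[77 56 37] [79 50 21] [151 156 157] [136 160 162] [ 28 123 159]
```

```bash
cat >> h.py <<'E'
def here():
    s=get_state();M=R.from_quat(s["tcp_rot"]).as_matrix()
    return s,M,np.degrees(np.arctan2(M[1,2],M[0,2]))
def goal(x,y,z,psi):
    """psi: world angle (deg) wanted for the jaw axis, mod 180; TCP target. prints turn about tool y, then shift in tool axes after turn"""
    s,M,p=here();d=(psi-p+90)%180-90
    M2=R.from_euler("z",d,degrees=True).as_matrix()@M
    sh=M2.T@(np.array([x,y,z])-s["eef_pos"])/.12
    print("psi now %.1f t %.1f q6 %.2f tilt %s turn_y(total units) %.4f  shift(tool xyz units) %s F %s open %.3f"%(p,s["time"],s["qpos"][5],np.round(M[2],3),-d/360,np.round(sh,3),np.round(s["contact_force"],1),s["opening"]))
E
python3 -c "
from h import *
goal(.46,.105,.25,80)"
```

```text
psi now 75.7 t 0.2 q6 -0.15 tilt [-0.    -1.    -0.001] turn_y(total units) -0.0118  shift(tool xyz units) [ 3.207 -0.04  -4.08 ] F [-0.4 -0.2 -0. ] open 1.001
```

Emit:
send_rows(
  plan=[
    [[0.24,-0.003,-0.306],[0,-0.006,0]],
    [[0.24,-0.003,-0.306],[0,-0.006,0]],
    [[0.24,-0.003,-0.306],[0,0,0]],
    [[0.24,-0.003,-0.306],[0,0,0]],
    [[0.24,-0.003,-0.306],[0,0,0]],
    [[0.24,-0.003,-0.306],[0,0,0]],
    [[0.24,-0.003,-0.306],[0,0,0]],
    [[0.24,-0.003,-0.306],[0,0,0]],
    [[0.24,-0.003,-0.306],[0,0,0]],
    [[0.24,-0.003,-0.306],[0,0,0]],
    [[0.24,-0.003,-0.306],[0,0,0]],
    [[0.24,-0.003,-0.306],[0,0,0]],
  ],
)

```text
time: 1.45
eef_pos: [0.4263, 0.1564, 0.2499]
tcp_rot: [-0.704, 0.061, -0.062, 0.705]
contact_force: [0.4, -0.6, -0.8]
opening: 0.997
```

Emit:
send_rows(
  plan=[
    [[0.22,0,-0.27],[0,0,0]],
    [[0.1,0,-0.14],[0,0,0]],
    [[0,0,0],[0,0,0]],
    [[0,0,0],[0,0,0]],
  ],
)

```text
time: 1.85
eef_pos: [0.455, 0.1031, 0.2495]
tcp_rot: [-0.704, 0.062, -0.061, 0.705]
contact_force: [0.1, 0.1, 0.3]
opening: 0.998
```

```bash
python3 -c "
from h import *
goal(.46,.105,.25,80)
c=cam('wrist');cv2.imwrite('pics/w1.png',c['img']);np.save('c1.npy',c,allow_pickle=True)
print(proj(c,[.455,.105,.043]),proj(c,[.453,.002,.043]))"
```

```text
psi now 80.0 t 1.9 q6 -1.39 tilt [-0.001 -1.     0.   ] turn_y(total units) 0.0000  shift(tool xyz units) [ 0.038 -0.004  0.023] F [0.1 0.1 0.3] open 0.998
[[325.28865816 163.21227393]] [[219.53740024 179.30382154]]
```

View pics/w1.png

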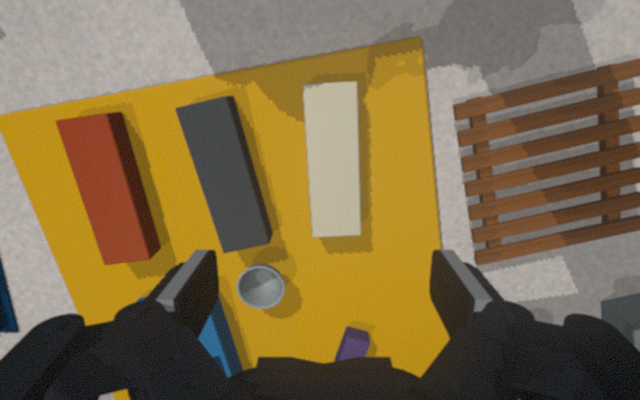

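The wrist view shows the ivory stone at (332,160), alone in its lane. The bowl is at (261,287), clear of it.

```bash
python3 -c "
from h import *
c=np.load('c1.npy',allow_pickle=True).item()
hsv=cv2.cvtColor(c['img'],cv2.COLOR_BGR2HSV);print(hsv[160,335],hsv[230,335],hsv[160,400])
COL['ivory']=((15,10,120),(40,100,255));COL['redw']=((0,130,70),(9,255,255))
for col,s in(('ivory',(332,160)),('redw',(100,190)),('dark',(215,170))):
  k=blob(c,col,s);print(col,rect(cast(c,k,.043)),cv2.approxPolyDP(k,6,True)[:,0].tolist())
goal(.455,.105,.05,80)
print(rect(cast(c,[(303,86),(357,81),(361,236),(313,237)],.043)))
print('rack nearL',cast(c,[(455,103),(476,263)],.018))
"
```

```text
[ 23  43 190] [ 23  42 188] [ 21 194 192]
ivory (array([456.7, 112.2]), array([149.7,  50.3]), -7.0) [[356, 81], [303, 85], [314, 237], [360, 234]]
redw (array([ 447.7, -104.5]), array([146.8,  59.9]), -2.0) [[58, 121], [105, 263], [149, 257], [148, 226], [141, 224], [148, 210], [138, 216], [134, 201], [146, 204], [131, 194], [113, 114]]
dark (array([453.4,   9.8]), array([147.1,  52.7]), 2.9) [[230, 97], [177, 109], [224, 251], [266, 243], [270, 235]]
psi now 80.1 t 1.9 q6 -1.39 tilt [-0.001 -1.     0.   ] turn_y(total units) 0.0002  shift(tool xyz units) [1.000e-03 1.663e+00 1.100e-02] F [-0.8 -0.1 -0.1] open 1.003
(array([457.7, 112.6]), array([149.9,  48.5]), -6.9)
rack nearL [[0.42300562 0.23920707]
 [0.60026638 0.24984457]]
```

```bash
python3 -c "
from h import *
goal(.457,.112,.043,83)"
```

```text
psi now 80.1 t 1.9 q6 -1.39 tilt [-0.001 -1.     0.   ] turn_y(total units) -0.0081  shift(tool xyz units) [0.011 1.721 0.071] F [-0.8 -0.1 -0.1] open 1.003
```

Emit:
send_rows(
  plan=[
    [[0.005,0.3,0.03],[0,-0.0081,0]],
    [[0.006,0.35,0.041],[0,0,0]],
    [[0,0.35,0],[0,0,0]],
    [[0,0.35,0],[0,0,0]],
    [[0,0.25,0],[0,0,0]],
    [[0,0.12,0],[0,0,0]],
    [[0,0,0],[0,0,0]],
    [[0,0,0],[0,0,0]],
  ],
)

```text
time: 2.7
eef_pos: [0.4576, 0.1123, 0.0437]
tcp_rot: [-0.706, 0.043, -0.043, 0.706]
contact_force: [0.3, -0.4, 0.0]
opening: 1.0
```

Emit:
send_rows(
  plan=[
    [[0,0,0],[0,0,0]],
    [[0,0,0],[0,0,0]],
    [[0,0,0],[0,0,0]],
    [[0,0,0],[0,0,0]],
    [[0,0,0],[0,0,0]],
    [[0,0,0],[0,0,0]],
    [[0,0,0],[0,0,0]],
  ],
  gripper=1,
  grip_force=60,
)

```text
time: 3.4
eef_pos: [0.459, 0.1117, 0.0449]
tcp_rot: [-0.705, 0.042, -0.044, 0.706]
contact_force: [-1.5, 1.2, 6.4]
opening: 0.562
```

```bash
python3 -c "
from h import *
goal(.457,.112,.043,83);print(here()[0]['eef_pos'])"
```

```text
psi now 83.0 t 3.4 q6 -1.43 tilt [ 0.003 -1.     0.001] turn_y(total units) -0.0001  shift(tool xyz units) [-0.017  0.016  0.001] F [-1.5  1.2  6.4] open 0.562
[0.45896907 0.11165277 0.04493837]
```

```bash
python3 -c "
from h import *
goal(.459,.112,.25,83);goal(.50,-.21,.25,79)"
```

```text
psi now 83.0 t 3.4 q6 -1.43 tilt [ 0.003 -1.     0.001] turn_y(total units) -0.0001  shift(tool xyz units) [ 0.004 -1.709  0.005] F [-1.5  1.2  6.4] open 0.562
psi now 83.0 t 3.4 q6 -1.43 tilt [ 0.003 -1.     0.001] turn_y(total units) 0.0110  shift(tool xyz units) [ 0.851 -1.709 -2.564] F [-1.5  1.2  6.4] open 0.562
```

Emit:
send_rows(
  plan=[
    [[0,-0.1,0],[0,0,0]],
    [[0,-0.25,0],[0,0,0]],
    [[0,-0.35,0],[0,0,0]],
    [[0,-0.35,0],[0,0,0]],
    [[0,-0.35,0],[0,0,0]],
    [[0,-0.25,0],[0,0,0]],
    [[0,-0.06,0],[0,0,0]],
  ],
)

```text
time: 4.1
eef_pos: [0.459, 0.1113, 0.2526]
tcp_rot: [-0.706, 0.041, -0.046, 0.706]
contact_force: [0.3, -0.1, -4.0]
opening: 0.562
```

```bash
python3 -c "
from h import *
goal(.50,-.20,.25,79)"
```

```text
psi now 83.0 t 4.1 q6 -1.43 tilt [ 0.007 -1.     0.001] turn_y(total units) 0.0110  shift(tool xyz units) [ 0.83   0.025 -2.481] F [ 0.3 -0.1 -4. ] open 0.562
```

Emit:
send_rows(
  plan=[
    [[0.05,0,-0.15],[0,0.011,0]],
    [[0.1,0,-0.3],[0,0,0]],
    [[0.11,0,-0.33],[0,0,0]],
    [[0.11,0,-0.33],[0,0,0]],
    [[0.11,0,-0.33],[0,0,0]],
    [[0.11,0,-0.33],[0,0,0]],
    [[0.1,0,-0.3],[0,0,0]],
    [[0.09,0,-0.26],[0,0,0]],
    [[0.05,0,-0.15],[0,0,0]],
    [[0,0,0],[0,0,0]],
    [[0,0,0],[0,0,0]],
  ],
)

```text
time: 5.2
eef_pos: [0.4992, -0.1988, 0.2466]
tcp_rot: [-0.703, 0.069, -0.067, 0.705]
contact_force: [-0.1, 0.7, -5.7]
opening: 0.564
```

```bash
python3 -c "
from h import *
c=cam('wrist');cv2.imwrite('pics/w2.png',c['img']);np.save('c2.npy',c,allow_pickle=True)
print(proj(c,[.5,-.336,.003]))
goal(.50,-.336,.25,79)
COL['navy']=((100,80,15),(125,255,130))
for z in(0.003,.008,.014):
  k=blob(c,'navy',proj(c,[.5,-.336,.003])[0]);print(rect(cast(c,k,z)),cv2.approxPolyDP(k,6,True)[:,0].tolist())
"
```

```text
[[197.23307665 181.63944357]]
psi now 79.0 t 5.2 q6 -1.95 tilt [-0.003 -1.     0.002] turn_y(total units) 0.0001  shift(tool xyz units) [ 0.224 -0.027 -1.125] F [ 0.1  1.4 -5.1] open 0.567
(array([ 499.8, -334.3]), array([193.6,  95.4]), -10.9) [[142, 87], [166, 263], [223, 263], [247, 240], [237, 87]]
(array([ 498.8, -332.3]), array([191. ,  94.1]), -10.9) [[142, 87], [166, 263], [223, 263], [247, 240], [237, 87]]
(array([ 497.7, -329.9]), array([187.9,  92.5]), -10.9) [[142, 87], [166, 263], [223, 263], [247, 240], [237, 87]]
```

View pics/w2.png

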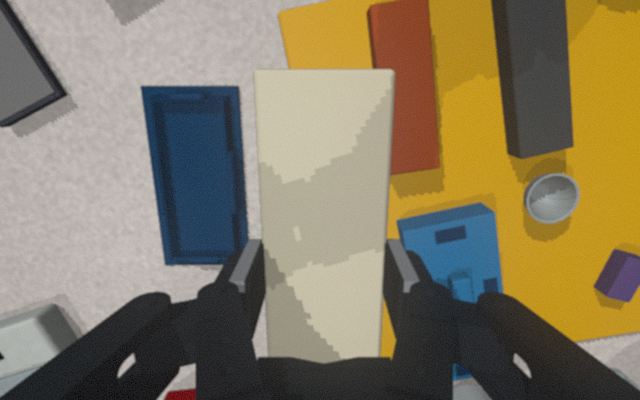

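The wrist view shows the case at (195,175), clear in view, and the white stone held straight: its far-edge corners are at (255,72) and (393,70), symmetric about the jaws. I'll check the stone's offset in the hand, then go.

```bash
python3 -c "
from h import *
c=np.load('c2.npy',allow_pickle=True).item();s,M,p=here()
q=cast(c,[(255,72),(393,70)],s['eef_pos'][2]-.002)
print('near end in tool frame (x should be -.075):',[np.round(M.T@(np.r_[a,s['eef_pos'][2]]-s['eef_pos']),4) for a in q])
goal(.5005,-.3345,.12,79)"
```

```text
near end in tool frame (x should be -.075): [array([-0.0752,  0.0002, -0.0241]), array([-0.0759,  0.0003,  0.0234])]
psi now 79.0 t 5.2 q6 -1.95 tilt [-0.003 -1.     0.002] turn_y(total units) 0.0001  shift(tool xyz units) [ 0.228  1.056 -1.114] F [ 0.1  1.4 -5.1] open 0.567
```

Emit:
send_rows(
  plan=[
    [[0.04,0,-0.2],[0,0,0]],
    [[0.06,0,-0.3],[0,0,0]],
    [[0.06,0,-0.3],[0,0,0]],
    [[0.04,0.1,-0.2],[0,0,0]],
    [[0.028,0.25,-0.114],[0,0,0]],
    [[0,0.3,0],[0,0,0]],
    [[0,0.3,0],[0,0,0]],
    [[0,0.1,0],[0,0,0]],
    [[0,0,0],[0,0,0]],
    [[0,0,0],[0,0,0]],
  ],
)

```text
time: 6.25
eef_pos: [0.5026, -0.336, 0.1242]
tcp_rot: [0.704, -0.067, 0.068, -0.703]
contact_force: [-0.8, -0.0, -4.7]
opening: 0.562
```

```bash
python3 -c "
from h import *
goal(.5005,-.3345,.034,79)"
```

```text
psi now 79.1 t 6.2 q6 -2.14 tilt [ 0.002 -1.    -0.001] turn_y(total units) 0.0002  shift(tool xyz units) [-0.021  0.751  0.01 ] F [-0.8 -0.  -4.7] open 0.562
```

Emit:
send_rows(
  plan=[
    [[-0.01,0.15,0.01],[0,0,0]],
    [[-0.008,0.25,0],[0,0,0]],
    [[0,0.12,0],[0,0,0]],
    [[0,0.08,0],[0,0,0]],
    [[0,0.06,0],[0,0,0]],
    [[0,0.05,0],[0,0,0]],
    [[0,0,0],[0,0,0]],
    [[0,0,0],[0,0,0]],
  ],
)

```text
time: 7.05
eef_pos: [0.5, -0.3348, 0.0379]
tcp_rot: [0.704, -0.067, 0.068, -0.704]
contact_force: [0.0, -0.4, -3.9]
opening: 0.562
```

```bash
python3 -c "
from h import *
goal(.5005,-.3345,.033,79)"
```

```text
psi now 79.0 t 7.0 q6 -2.14 tilt [ 0.001 -1.    -0.001] turn_y(total units) 0.0001  shift(tool xyz units) [0.003 0.041 0.003] F [ 0.  -0.4 -3.9] open 0.562
```

Emit:
send_rows(
  plan=[
    [[0,0.025,0],[0,0,0]],
    [[0,0.02,0],[0,0,0]],
    [[0,0.01,0],[0,0,0]],
    [[0,0.01,0],[0,0,0]],
    [[0,0,0],[0,0,0]],
  ],
)

```text
time: 7.55
eef_pos: [0.5001, -0.3349, 0.033]
tcp_rot: [-0.704, 0.068, -0.067, 0.704]
contact_force: [-5.2, 5.0, 12.7]
opening: 0.566
```

Emit:
send_rows(
  plan=[
    [[0,0,0],[0,0,0]],
    [[0,0,0],[0,0,0]],
    [[0,0,0],[0,0,0]],
    [[0,0,0],[0,0,0]],
    [[0,-0.05,0],[0,0,0]],
    [[0,-0.2,0],[0,0,0]],
    [[0,-0.35,0],[0,0,0]],
    [[0,-0.35,0],[0,0,0]],
    [[0,-0.35,0],[0,0,0]],
    [[0,-0.35,0],[0,0,0]],
    [[0,0,0],[0,0,0]],
  ],
  gripper=0,
)

```text
time: 8.65
eef_pos: [0.5025, -0.337, 0.2366]
tcp_rot: [0.707, -0.063, 0.072, -0.701]
contact_force: [0.7, -0.9, 0.6]
opening: 0.998
```

```bash
python3 -c "
from h import *
c=cam('wrist');cv2.imwrite('pics/w3.png',c['img']);np.save('c3.npy',c,allow_pickle=True)
COL['ivory']=((15,10,120),(40,100,255))
k=blob(c,'ivory',proj(c,[.5,-.334,.031])[0]);print(rect(cast(c,k,.031)))
COL['navy']=((100,80,15),(125,255,130))
m=cv2.inRange(cv2.cvtColor(c['img'],cv2.COLOR_BGR2HSV),*[np.array(v) for v in COL['navy']])
k=max(cv2.findContours(m,0,1)[0],key=cv2.contourArea);print(rect(cast(c,k,.003)))
goal(.673,-.089,.24,92)"
```

```text
(array([ 536.2, -462.6]), array([506.6, 387.8]), 79.0)
(array([697.6, -69.9]), array([231.3, 107.4]), 3.4)
psi now 79.0 t 8.7 q6 -2.14 tilt [ 0.008 -1.    -0.005] turn_y(total units) -0.0360  shift(tool xyz units) [ 1.502 -0.059  2.006] F [-0.7  0.2  0.4] open 1.000
```

View pics/w3.png

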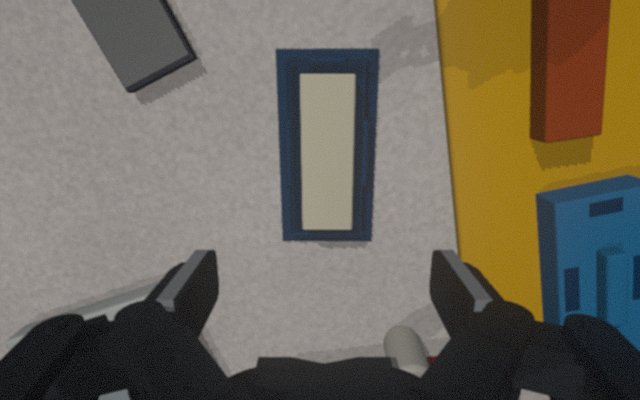

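The white stone lies inside the case walls at (328,152), with margin all round. Next I refine the case centre from its corners at (277,49), (379,48), (371,240) and (283,240), and go to the cover.

```bash
python3 -c "
from h import *
c=np.load('c3.npy',allow_pickle=True).item()
print(rect(cast(c,[(277,49),(379,48),(371,240),(283,240)],.003)))
print('stone',rect(cast(c,[(300,73),(355,73),(352,231),(303,231)],.031)))
goal(.673,-.089,.24,92)"
```

```text
(array([ 499.4, -334.4]), array([196.7,  96.6]), -10.9)
stone (array([ 499.5, -334. ]), array([151. ,  49.2]), -10.8)
psi now 79.0 t 8.7 q6 -2.14 tilt [ 0.008 -1.    -0.005] turn_y(total units) -0.0360  shift(tool xyz units) [ 1.502 -0.059  2.006] F [-0.7  0.2  0.4] open 1.000
```

Emit:
send_rows(
  plan=[
    [[0.08,-0.06,0.1],[0,-0.018,0]],
    [[0.18,0,0.22],[0,-0.018,0]],
    [[0.2,0,0.28],[0,0,0]],
    [[0.21,0,0.28],[0,0,0]],
    [[0.21,0,0.28],[0,0,0]],
    [[0.21,0,0.28],[0,0,0]],
    [[0.21,0,0.28],[0,0,0]],
    [[0.2,0,0.26],[0,0,0]],
    [[0,0,0.03],[0,0,0]],
    [[0,0,0],[0,0,0]],
  ],
)

```text
time: 9.7
eef_pos: [0.676, -0.0907, 0.2325]
tcp_rot: [-0.707, -0.012, 0.014, 0.707]
contact_force: [0.1, -0.2, 0.4]
opening: 0.998
```

```bash
python3 -c "
from h import *
goal(.673,-.089,.24,92)
c=cam('wrist');cv2.imwrite('pics/w4.png',c['img']);np.save('c4.npy',c,allow_pickle=True)
k=blob(c,'blue',proj(c,[.673,-.12,.0485])[0]);print(rect(cast(c,k,.0485)),cv2.approxPolyDP(k,6,True)[:,0].tolist())"
```

```text
psi now 92.1 t 9.7 q6 -1.89 tilt [-0.003 -1.     0.001] turn_y(total units) 0.0003  shift(tool xyz units) [-0.025 -0.062  0.015] F [ 0.1 -0.2  0.4] open 0.998
(array([672.3, -86.4]), array([187.5,  88.3]), 2.1) [[276, 53], [282, 260], [373, 261], [382, 53]]
```

View pics/w4.png

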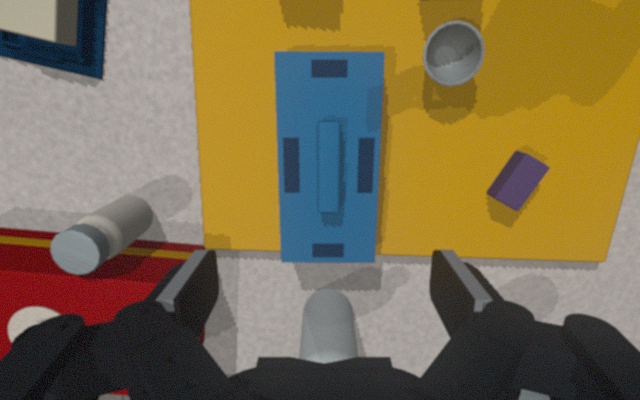

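The wrist view shows the light-blue cover with top corners (276,53), (384,53), (375,262) and (282,262), and its ridge at (329,167). The bottle at (330,330) is beyond it, and the bowl and dressing stone are clear. This is the light-blue cover, not the brown decoy by the base.

```bash
python3 -c "
from h import *
c=np.load('c4.npy',allow_pickle=True).item()
print('ridge',rect(cast(c,[(318,121),(340,121),(341,213),(317,213)],.0645)),'top',rect(cast(c,[(276,53),(384,52),(376,262),(282,262)],.0485)))
print('purple',[rect(cast(c,blob(c,'purple',(515,180)),.037))], 'bottle',cast(cam('scene'),(330,358),0))
goal(.673,-.0875,.066,92)"
```

```text
ridge (array([671.7, -86. ]), array([79.4, 21. ]), 2.2) top (array([672.5, -85.4]), array([189.2,  90.4]), 2.1)
purple [(array([682.1,  90.6]), array([47.7, 35.4]), -26.4)] bottle [[ 0.8573132  -0.07889821]]
psi now 92.0 t 9.8 q6 -1.89 tilt [-0.002 -1.     0.   ] turn_y(total units) -0.0001  shift(tool xyz units) [-0.018  1.394  0.043] F [ 0.3 -0.5 -0.1] open 0.999
```

Emit:
send_rows(
  plan=[
    [[-0.026,0.2,0.055],[0,0,0]],
    [[0,0.3,0],[0,0,0]],
    [[0,0.35,0],[0,0,0]],
    [[0,0.3,0],[0,0,0]],
    [[0,0.15,0],[0,0,0]],
    [[0,0.09,0],[0,0,0]],
    [[0,0,0],[0,0,0]],
    [[0,0,0],[0,0,0]],
  ],
  gripper=0.4,
)

```text
time: 10.6
eef_pos: [0.6745, -0.0862, 0.0699]
tcp_rot: [0.707, 0.013, -0.011, -0.707]
contact_force: [-0.4, -0.4, 0.8]
opening: 0.601
```

```bash
python3 -c "
from h import *
goal(.672,-.086,.066,92)"
```

```text
psi now 92.0 t 10.6 q6 -1.88 tilt [ 0.003 -1.    -0.001] turn_y(total units) -0.0001  shift(tool xyz units) [-0.021  0.032  0.003] F [-0.4 -0.4  0.8] open 0.601
```

Emit:
send_rows(
  plan=[
    [[-0.02,0.03,0],[0,0,0]],
    [[0,0,0],[0,0,0]],
    [[0,0,0],[0,0,0]],
    [[0,0,0],[0,0,0]],
  ],
)

```text
time: 11.0
eef_pos: [0.6712, -0.0856, 0.0649]
tcp_rot: [0.707, 0.013, -0.012, -0.707]
contact_force: [-0.2, 0.1, 0.5]
opening: 0.599
```

Emit:
send_rows(
  plan=[
    [[0,0,0],[0,0,0]],
    [[0,0,0],[0,0,0]],
    [[0,0,0],[0,0,0]],
    [[0,0,0],[0,0,0]],
    [[0,0,0],[0,0,0]],
    [[0,0,0],[0,0,0]],
  ],
  gripper=1,
)

```text
time: 11.6
eef_pos: [0.6712, -0.0857, 0.0646]
tcp_rot: [0.707, 0.012, -0.012, -0.707]
contact_force: [1.2, -0.1, 2.4]
opening: 0.215
```

Emit:
send_rows(
  plan=[
    [[0,-0.08,0],[0,0,0]],
    [[0,-0.2,0],[0,0,0]],
    [[0,-0.35,0],[0,0,0]],
    [[0,-0.35,0],[0,0,0]],
    [[0,-0.3,0],[0,0,0]],
    [[0,-0.1,0],[0,0,0]],
    [[0,0,0],[0,0,0]],
  ],
)

```text
time: 12.3
eef_pos: [0.6718, -0.0858, 0.2324]
tcp_rot: [0.707, 0.014, -0.011, -0.707]
contact_force: [0.3, -0.2, -1.4]
opening: 0.214
```

```bash
python3 -c "
from h import *
goal(.500,-.3345,.23,79)"
```

```text
psi now 92.0 t 12.3 q6 -1.88 tilt [ 0.004 -1.    -0.001] turn_y(total units) 0.0361  shift(tool xyz units) [-1.01   0.019 -2.308] F [ 0.3 -0.2 -1.4] open 0.214
```

Emit:
send_rows(
  plan=[
    [[-0.06,0,-0.14],[0,0.018,0]],
    [[-0.1,0,-0.24],[0,0.018,0]],
    [[-0.13,0,-0.3],[0,0,0]],
    [[-0.14,0,-0.32],[0,0,0]],
    [[-0.14,0,-0.32],[0,0,0]],
    [[-0.14,0,-0.32],[0,0,0]],
    [[-0.13,0,-0.3],[0,0,0]],
    [[-0.1,0,-0.22],[0,0,0]],
    [[-0.06,0,-0.15],[0,0,0]],
    [[0,0,0],[0,0,0]],
    [[0,0,0],[0,0,0]],
  ],
)

```text
time: 13.4
eef_pos: [0.5061, -0.3377, 0.2269]
tcp_rot: [-0.703, 0.069, -0.067, 0.705]
contact_force: [-0.3, 0.3, -1.1]
opening: 0.217
```

```bash
python3 -c "
from h import *
goal(.4995,-.3345,.10,79)
s,M,p=here()
c=cam('wrist');cv2.imwrite('pics/w5.png',c['img']);np.save('c5.npy',c,allow_pickle=True)
zt=s['eef_pos'][2]-.0161
k=blob(c,'blue',proj(c,np.r_[s['eef_pos'][:2],zt]+M[:,0]*-.06)[0])
print(cv2.approxPolyDP(k,5,True)[:,0].tolist())
q=cast(c,k,zt);t=(np.c_[q,np.full(len(q),zt)]-s['eef_pos'])@M
i=t[:,0]<-.07
print(t[:,0].min(),np.percentile(t[i,2],[1,99]))
"
```

```text
psi now 79.0 t 13.4 q6 -2.13 tilt [-0.004 -1.     0.003] turn_y(total units) -0.0001  shift(tool xyz units) [-0.055  1.058  0.013] F [-0.3  0.3 -1.1] open 0.217
[[205, 22], [227, 297], [247, 289], [286, 235], [298, 235], [303, 287], [290, 356], [319, 362], [357, 356], [346, 308], [349, 235], [361, 234], [383, 256], [386, 204], [416, 202], [414, 249], [398, 249], [388, 265], [407, 292], [421, 293], [444, 25]]
-0.09332046928005645 [-0.04443118  0.04457619]
```

View pics/w5.png

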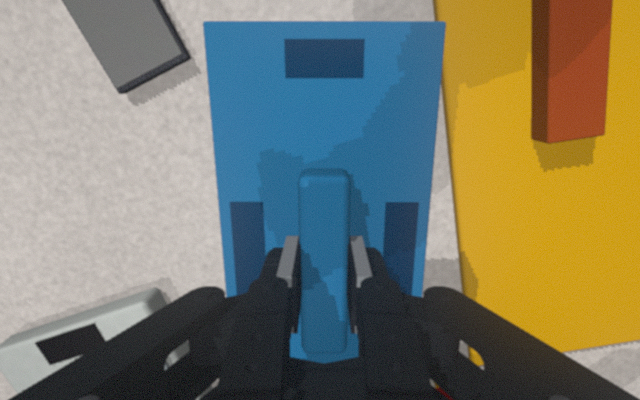

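The cover is held straight, with near-edge corners at (205,22) and (444,22). Its centre sits about 1 mm along tool x from the TCP, so I'll correct for that and descend.

Emit:
send_rows(
  plan=[
    [[-0.03,0.15,0.007],[0,0,0]],
    [[-0.03,0.3,0.007],[0,0,0]],
    [[0,0.3,0],[0,0,0]],
    [[0,0.2,0],[0,0,0]],
    [[0,0.1,0],[0,0,0]],
    [[0,0.05,0],[0,0,0]],
    [[0,0,0],[0,0,0]],
    [[0,0,0],[0,0,0]],
    [[0,0,0],[0,0,0]],
  ],
)

```text
time: 14.35
eef_pos: [0.5012, -0.3363, 0.0997]
tcp_rot: [0.705, -0.067, 0.069, -0.703]
contact_force: [0.3, -0.2, -0.6]
opening: 0.214
```

```bash
python3 -c "
from h import *
goal(.4985,-.3342,.062,79.1)"
```

```text
psi now 79.0 t 14.3 q6 -2.14 tilt [ 0.003 -1.    -0.002] turn_y(total units) -0.0002  shift(tool xyz units) [-0.026  0.314  0.014] F [ 0.3 -0.2 -0.6] open 0.214
```

Emit:
send_rows(
  plan=[
    [[-0.02,0.06,0.012],[0,0,0]],
    [[-0.006,0.07,0.002],[0,0,0]],
    [[0,0.06,0],[0,0,0]],
    [[0,0.04,0],[0,0,0]],
    [[0,0,0],[0,0,0]],
    [[0,0,0],[0,0,0]],
    [[0,0,0],[0,0,0]],
  ],
)

```text
time: 15.05
eef_pos: [0.4977, -0.3335, 0.0706]
tcp_rot: [0.704, -0.067, 0.068, -0.704]
contact_force: [0.6, 1.1, -1.0]
opening: 0.211
```

```bash
python3 -c "
from h import *
goal(.4985,-.3342,.062,79.1)"
```

```text
psi now 79.0 t 15.1 q6 -2.14 tilt [ 0.001 -1.    -0.   ] turn_y(total units) -0.0002  shift(tool xyz units) [ 0.007  0.071 -0.004] F [ 0.6  1.1 -1. ] open 0.211
```

Emit:
send_rows(
  plan=[
    [[0.006,0.025,-0.004],[0,0,0]],
    [[0,0.025,0],[0,0,0]],
    [[0,0.015,0],[0,0,0]],
    [[0,0,0],[0,0,0]],
    [[0,0,0],[0,0,0]],
  ],
)

```text
time: 15.55
eef_pos: [0.4983, -0.3343, 0.0626]
tcp_rot: [0.704, -0.067, 0.068, -0.704]
contact_force: [0.2, -1.2, -0.2]
opening: 0.218
```

```bash
python3 -c "
from h import *
goal(.4985,-.3342,.053,79.1);print(here()[0]['eef_pos'])"
```

```text
psi now 79.0 t 15.6 q6 -2.14 tilt [ 0.001 -1.    -0.001] turn_y(total units) -0.0002  shift(tool xyz units) [0.002 0.08  0.001] F [ 0.2 -1.2 -0.2] open 0.218
[ 0.49828007 -0.33425802  0.06261402]
```

Emit:
send_rows(
  plan=[
    [[0,0.012,0],[0,0,0]],
    [[0,0.012,0],[0,0,0]],
    [[0,0,0],[0,0,0]],
    [[0,0,0],[0,0,0]],
  ],
)

```text
time: 15.95
eef_pos: [0.4988, -0.3348, 0.0613]
tcp_rot: [0.704, -0.067, 0.068, -0.703]
contact_force: [-1.1, 0.4, 6.4]
opening: 0.216
```

Emit:
send_rows(
  plan=[
    [[0,0.015,0],[0,0,0]],
    [[0,0.015,0],[0,0,0]],
    [[0,0,0],[0,0,0]],
    [[0,0,0],[0,0,0]],
  ],
)

```text
time: 16.35
eef_pos: [0.4994, -0.3351, 0.0586]
tcp_rot: [0.705, -0.067, 0.068, -0.703]
contact_force: [-1.3, -0.4, 8.2]
opening: 0.217
```

Emit:
send_rows(
  plan=[
    [[0,0.015,0],[0,0,0]],
    [[0,0.015,0],[0,0,0]],
    [[0,0.01,0],[0,0,0]],
    [[0,0,0],[0,0,0]],
    [[0,0,0],[0,0,0]],
  ],
)

```text
time: 16.85
eef_pos: [0.4985, -0.3345, 0.0526]
tcp_rot: [0.704, -0.067, 0.068, -0.704]
contact_force: [-2.4, 0.1, 7.4]
opening: 0.218
```

```bash
python3 -c "
from h import *
goal(.4985,-.3342,.053,79.1);print(here()[0]['eef_pos'])"
```

```text
psi now 79.0 t 16.9 q6 -2.14 tilt [ 0.001 -1.    -0.001] turn_y(total units) -0.0002  shift(tool xyz units) [-0.    -0.004  0.003] F [-2.4  0.1  7.4] open 0.218
[ 0.49849244 -0.33453845  0.05255441]
```

Emit:
send_rows(
  plan=[
    [[0,0.012,0],[0,0,0]],
    [[0,0.012,0],[0,0,0]],
    [[0,0.01,0],[0,0,0]],
    [[0,0,0],[0,0,0]],
    [[0,0,0],[0,0,0]],
  ],
)

```text
time: 17.35
eef_pos: [0.4985, -0.3346, 0.0525]
tcp_rot: [-0.704, 0.068, -0.067, 0.704]
contact_force: [-9.7, 5.6, 26.7]
opening: 0.214
```

Emit:
send_rows(
  plan=[
    [[0,-0.03,0],[0,0,0]],
    [[0,0,0],[0,0,0]],
    [[0,0,0],[0,0,0]],
    [[0,0,0],[0,0,0]],
    [[0,0,0],[0,0,0]],
    [[0,-0.1,0],[0,0,0]],
    [[0,-0.3,0],[0,0,0]],
    [[0,-0.38,0],[0,0,0]],
    [[0,-0.38,0],[0,0,0]],
    [[0,-0.3,0],[0,0,0]],
    [[0,0,0],[0,0,0]],
    [[0,0,0],[0,0,0]],
  ],
  gripper=0,
)

```text
time: 18.55
eef_pos: [0.4985, -0.3343, 0.2279]
tcp_rot: [0.705, -0.067, 0.069, -0.703]
contact_force: [-0.9, -0.7, -1.1]
opening: 1.004
```

```bash
python3 -c "
from h import *
goal(.453,.004,.22,92)
c=cam('wrist');d=cam('side');k=blob(c,'blue',proj(c,[.48,-.36,.0365])[0]);print(cv2.approxPolyDP(k,5,True)[:,0].tolist())
for z in(.0365,.0455):print(z,rect(cast(c,k,z)))
cv2.imwrite('pics/chk.png',np.hstack([cv2.resize(c['img'][:260,200:460],(400,400)),cv2.resize(d['img'][240:320,320:440],(400,400))*1]))"
```

```text
psi now 79.0 t 18.6 q6 -2.14 tilt [ 0.003 -1.    -0.002] turn_y(total units) -0.0360  shift(tool xyz units) [-0.281  0.06   2.831] F [-0.9 -0.7 -1.1] open 1.004
[[272, 57], [279, 259], [367, 261], [376, 58]]
0.0365 (array([ 499.5, -334.4]), array([188.8,  88.6]), -10.9)
0.0455 (array([ 497.5, -334. ]), array([183.5,  86.1]), -10.9)
```

View pics/chk.png

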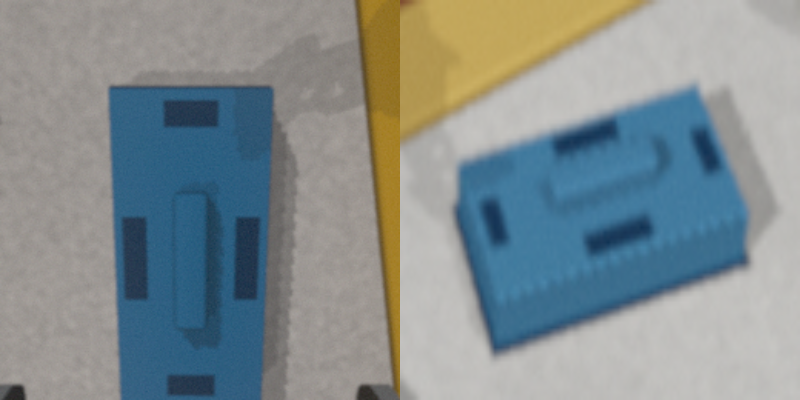

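The cover sits over the case at the home height, at (499.5,-334.4) and yaw -10.9, which matches the case. The side crop shows only the foot plate's thin dark line, even along the visible edges. Now the coarse stone.

Emit:
send_rows(
  plan=[
    [[-0.02,0.01,0.2],[0,-0.018,0]],
    [[-0.03,0.01,0.3],[0,-0.018,0]],
    [[-0.035,0,0.36],[0,0,0]],
    [[-0.035,0.02,0.36],[0,0,0]],
    [[-0.035,0.02,0.36],[0,0,0]],
    [[-0.035,0,0.36],[0,0,0]],
    [[-0.035,0,0.36],[0,0,0]],
    [[-0.035,0,0.33],[0,0,0]],
    [[-0.02,0,0.2],[0,0,0]],
    [[0,0,0],[0,0,0]],
    [[0,0,0],[0,0,0]],
  ],
)

```text
time: 19.75
eef_pos: [0.4615, 0.005, 0.2172]
tcp_rot: [-0.707, -0.012, 0.014, 0.707]
contact_force: [-1.2, 0.3, 0.6]
opening: 1.004
```

```bash
python3 -c "
from h import *
goal(.453,.004,.042,92)
c=cam('wrist');cv2.imwrite('pics/w7.png',c['img']);np.save('c7.npy',c,allow_pickle=True)
k=blob(c,'dark',proj(c,[.453,.004,.043])[0]);print(rect(cast(c,k,.043)),cv2.approxPolyDP(k,5,True)[:,0].tolist())"
```

```text
psi now 92.1 t 19.8 q6 -1.82 tilt [-0.003 -1.     0.   ] turn_y(total units) 0.0002  shift(tool xyz units) [-0.067  1.46  -0.006] F [-1.2  0.3  0.6] open 1.004
(array([453.3,   6.3]), array([147.1,  47.8]), 2.9) [[351, 72], [295, 74], [301, 241], [352, 239]]
```

View pics/w7.png

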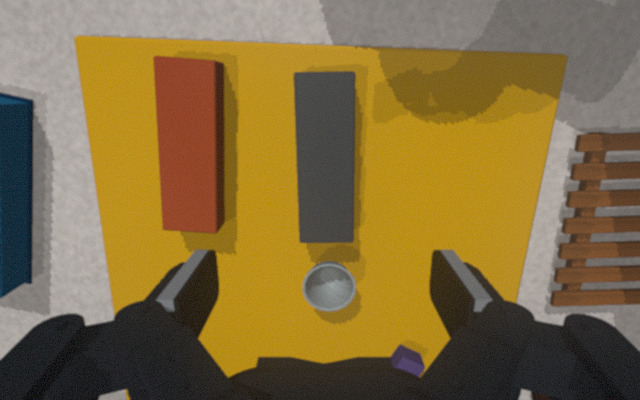

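The dark grey stone is at (325,157) and the bowl at (330,287) is clear of the finger line at its middle. Grasping.

Emit:
send_rows(
  plan=[
    [[-0.06,0.1,0.006],[0,0,0]],
    [[-0.007,0.3,0],[0,0,0]],
    [[0,0.35,0],[0,0,0]],
    [[0,0.35,0],[0,0,0]],
    [[0,0.25,0],[0,0,0]],
    [[0,0.12,0],[0,0,0]],
    [[0,0,0],[0,0,0]],
    [[0,0,0],[0,0,0]],
  ],
)

```text
time: 20.6
eef_pos: [0.4539, 0.0045, 0.0419]
tcp_rot: [-0.707, -0.011, 0.012, 0.707]
contact_force: [0.3, -0.7, 0.3]
opening: 0.999
```

Emit:
send_rows(
  plan=[
    [[0,0,0],[0,0,0]],
    [[0,0,0],[0,0,0]],
    [[0,0,0],[0,0,0]],
    [[0,0,0],[0,0,0]],
    [[0,0,0],[0,0,0]],
    [[0,0,0],[0,0,0]],
    [[0,0,0],[0,0,0]],
  ],
  gripper=1,
)

```text
time: 21.3
eef_pos: [0.4555, 0.0049, 0.0439]
tcp_rot: [0.707, 0.013, -0.011, -0.707]
contact_force: [-1.6, 0.1, 6.5]
opening: 0.564
```

Emit:
send_rows(
  plan=[
    [[0,-0.1,0],[0,0,0]],
    [[0,-0.25,0],[0,0,0]],
    [[0,-0.35,0],[0,0,0]],
    [[0,-0.35,0],[0,0,0]],
    [[0,-0.35,0],[0,0,0]],
    [[0,-0.25,0],[0,0,0]],
    [[0,0,0],[0,0,0]],
  ],
)

```text
time: 22.0
eef_pos: [0.4564, 0.0049, 0.2455]
tcp_rot: [0.708, 0.016, -0.009, -0.706]
contact_force: [1.3, -0.7, -3.3]
opening: 0.566
```

```bash
python3 -c "
from h import *
goal(.505,.23,.24,93.5)"
```

```text
psi now 92.0 t 22.0 q6 -1.82 tilt [ 0.01  -1.    -0.003] turn_y(total units) -0.0042  shift(tool xyz units) [0.519 0.047 1.848] F [ 1.3 -0.7 -3.3] open 0.566
```

Emit:
send_rows(
  plan=[
    [[0.05,0.01,0.18],[0,-0.0042,0]],
    [[0.1,0.02,0.34],[0,0,0]],
    [[0.1,0.02,0.36],[0,0,0]],
    [[0.1,0,0.36],[0,0,0]],
    [[0.1,0,0.34],[0,0,0]],
    [[0.07,0,0.27],[0,0,0]],
    [[0,0,0],[0,0,0]],
    [[0,0,0],[0,0,0]],
  ],
)

```text
time: 22.8
eef_pos: [0.5019, 0.2307, 0.2312]
tcp_rot: [0.707, 0.02, -0.024, -0.706]
contact_force: [0.1, -0.0, -4.1]
opening: 0.569
```

```bash
python3 -c "
from h import *
goal(.505,.23,.24,93.5)
c=cam('wrist');cv2.imwrite('pics/w8.png',c['img']);np.save('c8.npy',c,allow_pickle=True)"
```

```text
psi now 93.6 t 22.8 q6 -1.39 tilt [-0.005 -1.    -0.002] turn_y(total units) 0.0003  shift(tool xyz units) [ 0.025 -0.074 -0.007] F [ 0.1 -0.  -4.1] open 0.569
```

View pics/w8.png

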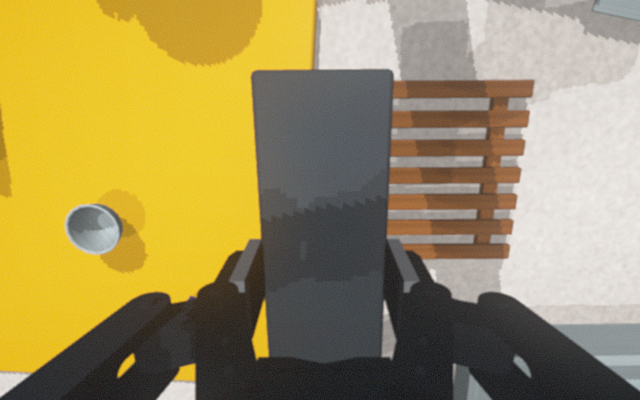

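The dark stone is held straight, with near corners at (253,71) and (393,70). The rack's left edge runs from (533,81) to (509,258).

```bash
python3 -c "
from h import *
c=np.load('c8.npy',allow_pickle=True).item();c1=np.load('c1.npy',allow_pickle=True).item();c7=np.load('c7.npy',allow_pickle=True).item()
A=cast(c,[(533,81),(509,258)],.018);B=cast(c1,[(455,103),(476,263)],.018);C=cast(c7,[(577,134),(552,306)],.018)
print('left',A,'right',B,C)
P=np.r_[A,(B+C)/2];print(rect(P),P.mean(0))
for X in(A,B,C):d=X[1]-X[0];print(np.degrees(np.arctan2(d[1],d[0])),np.hypot(*d))
s,M,p=here();q=cast(c,[(253,71),(393,70)],s['eef_pos'][2]-.001);print([np.round(M.T@(np.r_[a,s['eef_pos'][2]]-s['eef_pos']),4) for a in q])
"
```

```text
left [[0.41361579 0.41598405]
 [0.59033539 0.43066854]] right [[0.42300562 0.23920707]
 [0.60026638 0.24984457]] [[0.42362994 0.23454112]
 [0.6027775  0.25017482]]
(array([506.8, 333.8]), array([183.1, 178.7]), -86.5) [0.50719773 0.3333841 ]
4.750074893135075 0.1773286554067571
3.4342296693090617 0.17757965766044867
4.987404105840387 0.17982842253394885
[array([-0.0755,  0.0004, -0.0237]), array([-0.076 ,  0.0003,  0.0241])]
```

```bash
python3 -c "
from h import *
goal(.503,.395,.06,94.3)"
```

```text
psi now 93.5 t 22.9 q6 -1.39 tilt [-0.005 -1.    -0.001] turn_y(total units) -0.0022  shift(tool xyz units) [0.117 1.428 1.373] F [ 0.4  0.6 -3.8] open 0.566
```

Emit:
send_rows(
  plan=[
    [[0.03,0,0.2],[0,-0.0022,0]],
    [[0.03,0,0.35],[0,0,0]],
    [[0.03,0,0.38],[0,0,0]],
    [[0.027,0.1,0.3],[0,0,0]],
    [[0,0.2,0.143],[0,0,0]],
    [[0,0.35,0],[0,0,0]],
    [[0,0.35,0],[0,0,0]],
    [[0,0.25,0],[0,0,0]],
    [[0,0.13,0],[0,0,0]],
    [[0,0,0],[0,0,0]],
    [[0,0,0],[0,0,0]],
  ],
)

```text
time: 23.95
eef_pos: [0.5066, 0.3956, 0.0699]
tcp_rot: [-0.706, -0.027, 0.026, 0.707]
contact_force: [0.6, 0.3, -3.0]
opening: 0.563
```

```bash
python3 -c "
from h import *
goal(.503,.395,.047,94.3)"
```

```text
psi now 94.2 t 23.9 q6 -1.14 tilt [ 0.002 -1.     0.001] turn_y(total units) -0.0002  shift(tool xyz units) [-0.031  0.19  -0.002] F [ 0.6  0.3 -3. ] open 0.563
```

Emit:
send_rows(
  plan=[
    [[-0.03,0.08,0],[0,0,0]],
    [[0,0.06,0],[0,0,0]],
    [[0,0.03,0],[0,0,0]],
    [[0,0.015,0],[0,0,0]],
    [[0,0,0],[0,0,0]],
    [[0,0,0],[0,0,0]],
  ],
)

```text
time: 24.55
eef_pos: [0.5023, 0.3957, 0.047]
tcp_rot: [-0.706, -0.027, 0.026, 0.707]
contact_force: [-1.0, -0.4, -0.3]
opening: 0.569
```

Contact is beginning. One more small step, then release.

Emit:
send_rows(
  plan=[
    [[0,0.008,0],[0,0,0]],
    [[0,0.006,0],[0,0,0]],
    [[0,0,0],[0,0,0]],
  ],
)

```text
time: 24.85
eef_pos: [0.5022, 0.3958, 0.0469]
tcp_rot: [0.707, 0.026, -0.027, -0.707]
contact_force: [-4.5, -2.2, 7.0]
opening: 0.561
```

Emit:
send_rows(
  plan=[
    [[0,0,0],[0,0,0]],
    [[0,0,0],[0,0,0]],
    [[0,0,0],[0,0,0]],
    [[0,0,0],[0,0,0]],
    [[0,-0.05,0],[0,0,0]],
    [[0,-0.2,0],[0,0,0]],
    [[0,-0.35,0],[0,0,0]],
    [[0,-0.35,0],[0,0,0]],
    [[0,-0.35,0],[0,0,0]],
    [[0,-0.2,0],[0,0,0]],
  ],
  gripper=0,
)

```text
time: 25.85
eef_pos: [0.5034, 0.3963, 0.2302]
tcp_rot: [-0.705, -0.029, 0.024, 0.708]
contact_force: [0.3, 0.8, -0.2]
opening: 0.998
```

```bash
python3 -c "
from h import *
goal(.448,-.113,.22,88)
c=cam('wrist');
k=blob(c,'dark',proj(c,[.502,.395,.046])[0]);print(rect(cast(c,k,.046)))
a=cam('scene');b=cam('side')
print(both([a,b],'red',[(277,198),(320,232)],.043))
c7=np.load('c7.npy',allow_pickle=True).item();k=blob(c7,'red',(185,140));print(cv2.approxPolyDP(k,4,True)[:,0].tolist());h=cv2.cvtColor(c7['img'],cv2.COLOR_BGR2HSV);print(h[150,185:226:4].tolist())"
```

```text
psi now 94.3 t 25.9 q6 -1.14 tilt [ 0.006 -1.     0.003] turn_y(total units) 0.0175  shift(tool xyz units) [-0.314  0.07  -4.258] F [ 0.3  0.8 -0.2] open 0.998
(array([501.2, 391.5]), array([148.2,  59.5]), 4.4)
(array([ 447.8, -113.8]), array([145.7,  44.2]), -1.9)
[[155, 57], [164, 228], [214, 232], [222, 205], [216, 199], [222, 194], [217, 192], [222, 186], [216, 174], [222, 166], [215, 146], [220, 146], [216, 138], [222, 133], [215, 114], [221, 114], [216, 105], [222, 100], [222, 74], [216, 65], [222, 65]]
[[9, 184, 147], [7, 180, 150], [9, 184, 150], [8, 192, 146], [9, 206, 145], [8, 187, 146], [8, 186, 147], [7, 180, 149], [9, 158, 79], [16, 236, 68], [21, 189, 123]]
```

Coarse stone is placed at yaw 4.4 on the left side. Next the medium stone, at (448,-113.5).

Emit:
send_rows(
  plan=[
    [[-0.015,0.01,-0.2],[0,0.0175,0]],
    [[-0.028,0.01,-0.38],[0,0,0]],
    [[-0.028,0.01,-0.39],[0,0,0]],
    [[-0.028,0.01,-0.39],[0,0,0]],
    [[-0.028,0.01,-0.39],[0,0,0]],
    [[-0.028,0.01,-0.39],[0,0,0]],
    [[-0.028,0.01,-0.39],[0,0,0]],
    [[-0.028,0,-0.39],[0,0,0]],
    [[-0.028,0,-0.39],[0,0,0]],
    [[-0.028,0,-0.39],[0,0,0]],
    [[-0.028,0,-0.38],[0,0,0]],
    [[-0.019,0,-0.18],[0,0,0]],
  ],
)

```text
time: 27.2
eef_pos: [0.4474, -0.1167, 0.2143]
tcp_rot: [-0.707, 0.015, -0.012, 0.707]
contact_force: [0.6, 0.8, -0.6]
opening: 1.004
```

Emit:
send_rows(
  plan=[
    [[0,0,0],[0,0,0]],
    [[0,0,0],[0,0,0]],
  ],
)

```text
time: 27.4
eef_pos: [0.4482, -0.1138, 0.2147]
tcp_rot: [-0.706, 0.014, -0.012, 0.708]
contact_force: [-0.0, -0.3, -0.1]
opening: 1.001
```

```bash
python3 -c "
from h import *
goal(.448,-.1135,.042,88.1)
c=cam('wrist');k=blob(c,'red',proj(c,[.448,-.113,.043])[0]);print(rect(cast(c,k,.043)),cv2.approxPolyDP(k,6,True)[:,0].tolist())"
```

```text
psi now 87.9 t 27.4 q6 -2.00 tilt [-0.003 -1.     0.002] turn_y(total units) -0.0005  shift(tool xyz units) [ 0.003  1.439 -0.   ] F [-0.  -0.3 -0.1] open 1.001
(array([ 447.1, -112.2]), array([146.1,  47.4]), -2.1) [[296, 82], [299, 247], [349, 248], [354, 83]]
```

Emit:
send_rows(
  plan=[
    [[0,0.12,0.006],[0,0,0]],
    [[0,0.3,0],[0,0,0]],
    [[0,0.35,0],[0,0,0]],
    [[0,0.35,0],[0,0,0]],
    [[0,0.22,0],[0,0,0]],
    [[0,0.1,0],[0,0,0]],
    [[0,0,0],[0,0,0]],
    [[0,0,0],[0,0,0]],
  ],
)

```text
time: 28.25
eef_pos: [0.4499, -0.1133, 0.0444]
tcp_rot: [0.707, -0.012, 0.013, -0.707]
contact_force: [-0.0, -0.4, 0.5]
opening: 0.996
```

Emit:
send_rows(
  plan=[
    [[0,0,0],[0,0,0]],
    [[0,0,0],[0,0,0]],
    [[0,0,0],[0,0,0]],
    [[0,0,0],[0,0,0]],
    [[0,0,0],[0,0,0]],
    [[0,0,0],[0,0,0]],
    [[0,0,0],[0,0,0]],
  ],
  gripper=1,
)

```text
time: 28.95
eef_pos: [0.4504, -0.1141, 0.0454]
tcp_rot: [0.707, -0.012, 0.014, -0.707]
contact_force: [-1.2, 1.4, 6.7]
opening: 0.563
```

Emit:
send_rows(
  plan=[
    [[0,-0.1,0],[0,0,0]],
    [[0,-0.25,0],[0,0,0]],
    [[0,-0.35,0],[0,0,0]],
    [[0,-0.35,0],[0,0,0]],
    [[0,-0.35,0],[0,0,0]],
    [[0,-0.2,0],[0,0,0]],
    [[0,0,0],[0,0,0]],
  ],
)

```text
time: 29.65
eef_pos: [0.4507, -0.1143, 0.2401]
tcp_rot: [0.708, -0.01, 0.015, -0.706]
contact_force: [0.7, -0.5, -3.1]
opening: 0.561
```

```bash
python3 -c "
from h import *
c=cam('wrist');s,M,p=here();k=blob(c,'red',(324,120))
q=cast(c,k,s['eef_pos'][2]-.001);t=(np.c_[q,np.full(len(q),0)]-np.r_[s['eef_pos'][:2],0])@M;print(t[:,0].min())
goal(.5115,.2725,.20,94.3)"
```

```text
-0.07576929339138663
psi now 88.0 t 29.7 q6 -2.00 tilt [ 0.003 -1.    -0.002] turn_y(total units) -0.0175  shift(tool xyz units) [0.757 0.305 3.171] F [-0.8  0.6 -4.9] open 0.561
```

Emit:
send_rows(
  plan=[
    [[0.05,0,0.2],[0,-0.0175,0]],
    [[0.08,0,0.35],[0,0,0]],
    [[0.09,0,0.38],[0,0,0]],
    [[0.09,0,0.38],[0,0,0]],
    [[0.09,0,0.38],[0,0,0]],
    [[0.09,0,0.38],[0,0,0]],
    [[0.09,0,0.38],[0,0,0]],
    [[0.09,0,0.35],[0,0,0]],
    [[0.08,0.1,0.28],[0,0,0]],
    [[0,0.2,0.09],[0,0,0]],
    [[0,0,0],[0,0,0]],
    [[0,0,0],[0,0,0]],
  ],
)

```text
time: 30.9
eef_pos: [0.511, 0.2712, 0.1961]
tcp_rot: [0.707, 0.024, -0.029, -0.706]
contact_force: [0.3, 0.9, -2.9]
opening: 0.56
```

```bash
python3 -c "
from h import *
goal(.5117,.2727,.0485,94.3)"
```

```text
psi now 94.3 t 30.9 q6 -1.33 tilt [-0.007 -1.    -0.002] turn_y(total units) 0.0000  shift(tool xyz units) [0.015 1.23  0.015] F [ 0.3  0.9 -2.9] open 0.560
```

Emit:
send_rows(
  plan=[
    [[0.015,0.15,0.015],[0,0,0]],
    [[0,0.35,0],[0,0,0]],
    [[0,0.3,0],[0,0,0]],
    [[0,0.15,0],[0,0,0]],
    [[0,0.08,0],[0,0,0]],
    [[0,0,0],[0,0,0]],
    [[0,0,0],[0,0,0]],
  ],
)

```text
time: 31.6
eef_pos: [0.516, 0.2738, 0.0777]
tcp_rot: [-0.706, -0.027, 0.025, 0.707]
contact_force: [-0.3, 0.5, -2.8]
opening: 0.561
```

```bash
python3 -c "
from h import *
goal(.5117,.2727,.0485,94.3)"
```

```text
psi now 94.2 t 31.6 q6 -1.33 tilt [ 0.003 -1.     0.001] turn_y(total units) -0.0002  shift(tool xyz units) [-0.037  0.243 -0.006] F [-0.3  0.5 -2.8] open 0.561
```

Emit:
send_rows(
  plan=[
    [[-0.035,0.1,-0.006],[0,0,0]],
    [[0,0.08,0],[0,0,0]],
    [[0,0.04,0],[0,0,0]],
    [[0,0.018,0],[0,0,0]],
    [[0,0,0],[0,0,0]],
    [[0,0,0],[0,0,0]],
  ],
)

```text
time: 32.2
eef_pos: [0.5104, 0.273, 0.0485]
tcp_rot: [0.707, 0.026, -0.027, -0.706]
contact_force: [-5.2, -1.7, 5.8]
opening: 0.563
```

Emit:
send_rows(
  plan=[
    [[0,0.008,0],[0,0,0]],
    [[0,0.006,0],[0,0,0]],
    [[0,0,0],[0,0,0]],
  ],
)

```text
time: 32.5
eef_pos: [0.5105, 0.273, 0.0484]
tcp_rot: [0.707, 0.026, -0.027, -0.706]
contact_force: [-9.4, -3.4, 14.4]
opening: 0.563
```

Emit:
send_rows(
  plan=[
    [[0,0,0],[0,0,0]],
    [[0,0,0],[0,0,0]],
    [[0,0,0],[0,0,0]],
    [[0,0,0],[0,0,0]],
    [[0,-0.05,0],[0,0,0]],
    [[0,-0.2,0],[0,0,0]],
    [[0,-0.35,0],[0,0,0]],
    [[0,-0.35,0],[0,0,0]],
    [[0,-0.35,0],[0,0,0]],
    [[0,-0.2,0],[0,0,0]],
    [[0,0,0],[0,0,0]],
  ],
  gripper=0,
)

```text
time: 33.6
eef_pos: [0.5131, 0.2738, 0.2318]
tcp_rot: [-0.706, -0.03, 0.023, 0.708]
contact_force: [0.3, 0.6, 0.6]
opening: 0.998
```

Emit:
send_rows(
  plan=[
    [[0,0,0],[0,0.0225,0]],
    [[0,0,0],[0,0.0225,0]],
    [[0,0,0],[0,0.0225,0]],
    [[0,0,0],[0,0.0225,0]],
    [[0,0,0],[0,0.0225,0]],
    [[0,0,0],[0,0.0225,0]],
    [[0,0,0],[0,0.0225,0]],
    [[0,0,0],[0,0.0225,0]],
    [[0,0,0],[0,0.0225,0]],
    [[0,0,0],[0,0.0225,0]],
    [[0,0,0],[0,0.0225,0]],
    [[0,0,0],[0,0.0225,0]],
  ],
)

```text
time: 34.8
eef_pos: [0.5098, 0.2726, 0.2239]
tcp_rot: [-0.487, 0.514, -0.514, 0.485]
contact_force: [0.1, 0.5, 1.0]
opening: 1.003
```

```bash
python3 -c "
from h import *
goal(.684,.092,.23,-27)"
```

```text
psi now -3.3 t 34.8 q6 0.37 tilt [ 0.001 -1.    -0.003] turn_y(total units) 0.0660  shift(tool xyz units) [ 0.682 -0.055  1.976] F [0.1 0.5 1. ] open 1.003
```

Emit:
send_rows(
  plan=[
    [[0,0,0],[0,0.022,0]],
    [[0,0,0],[0,0.022,0]],
    [[0,0,0],[0,0.022,0]],
    [[0.06,0,0.18],[0,0,0]],
    [[0.12,0,0.34],[0,0,0]],
    [[0.12,0,0.36],[0,0,0]],
    [[0.12,0,0.36],[0,0,0]],
    [[0.12,0,0.36],[0,0,0]],
    [[0.1,0,0.27],[0,0,0]],
    [[0.04,0,0.1],[0,0,0]],
    [[0,0,0],[0,0,0]],
    [[0,0,0],[0,0,0]],
  ],
)

```text
time: 36.0
eef_pos: [0.6841, 0.0946, 0.2246]
tcp_rot: [-0.372, 0.602, -0.601, 0.371]
contact_force: [-0.4, -0.1, -0.4]
opening: 1.003
```

```bash
python3 -c "
from h import *
goal(.684,.092,.038,-27)
c=cam('wrist');cv2.imwrite('pics/w9.png',c['img']);np.save('c9.npy',c,allow_pickle=True)
k=blob(c,'purple',proj(c,[.684,.092,.037])[0]);print(rect(cast(c,k,.037)),cv2.approxPolyDP(k,4,True)[:,0].tolist())"
```

```text
psi now -26.7 t 36.0 q6 0.46 tilt [ 0.001 -1.    -0.002] turn_y(total units) 0.0010  shift(tool xyz units) [0.019 1.555 0.013] F [-0.4 -0.1 -0.4] open 1.003
(array([685.7,  97. ]), array([47.1, 26.6]), -26.5) [[298, 154], [299, 180], [349, 180], [350, 153]]
```

View pics/w9.png

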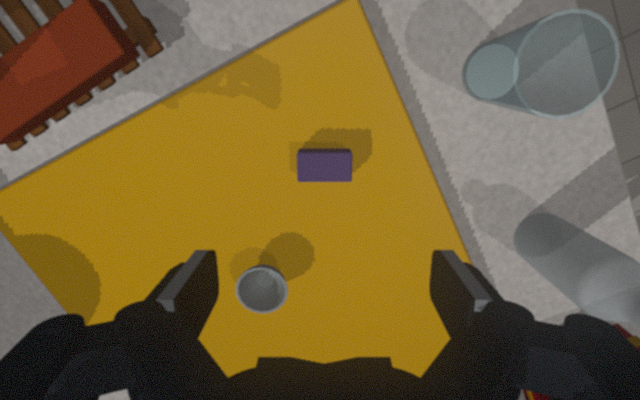

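The purple stone is at (325,167), square to the jaws, and the bowl at (262,289) is out of the fingers' path. The medium stone on the rack shows at the top left.

```bash
python3 -c "
from h import *
goal(.685,.0955,.036,-26.6)"
```

```text
psi now -26.6 t 36.0 q6 0.46 tilt [ 0.    -1.    -0.002] turn_y(total units) -0.0000  shift(tool xyz units) [-0.007  1.575  0.009] F [ 0.3  0.5 -0.5] open 0.998
```

Emit:
send_rows(
  plan=[
    [[-0.007,0.15,0.009],[0,0,0]],
    [[0,0.35,0],[0,0,0]],
    [[0,0.35,0],[0,0,0]],
    [[0,0.35,0],[0,0,0]],
    [[0,0.25,0],[0,0,0]],
    [[0,0.11,0],[0,0,0]],
    [[0,0,0],[0,0,0]],
    [[0,0,0],[0,0,0]],
  ],
)

```text
time: 36.85
eef_pos: [0.6873, 0.0946, 0.0399]
tcp_rot: [0.371, -0.601, 0.602, -0.372]
contact_force: [0.5, -0.1, 0.6]
opening: 1.002
```

Emit:
send_rows(
  plan=[
    [[0,0,0],[0,0,0]],
    [[0,0,0],[0,0,0]],
    [[0,0,0],[0,0,0]],
    [[0,0,0],[0,0,0]],
    [[0,0,0],[0,0,0]],
    [[0,0,0],[0,0,0]],
    [[0,0,0],[0,0,0]],
  ],
  gripper=1,
  grip_force=40,
)

```text
time: 37.55
eef_pos: [0.688, 0.0941, 0.041]
tcp_rot: [0.37, -0.601, 0.603, -0.372]
contact_force: [-0.1, 0.3, 6.2]
opening: 0.57
```

Emit:
send_rows(
  plan=[
    [[0,-0.1,0],[0,0,0]],
    [[0,-0.25,0],[0,0,0]],
    [[0,-0.35,0],[0,0,0]],
    [[0,-0.35,0],[0,0,0]],
    [[0,-0.35,0],[0,0,0]],
    [[0,-0.2,0],[0,0,0]],
    [[0,0,0],[0,0,0]],
  ],
)

```text
time: 38.25
eef_pos: [0.6887, 0.0941, 0.2371]
tcp_rot: [0.368, -0.6, 0.604, -0.374]
contact_force: [0.6, 0.3, 0.3]
opening: 0.57
```

```bash
python3 -c "
from h import *
goal(.507,.3335,.22,4.3)
s,M,p=here();c=cam('wrist')
k=blob(c,'purple',proj(c,s['eef_pos'])[0]);q=cast(c,k,s['eef_pos'][2]-.001);t=(np.c_[q,np.full(len(q),0)]-np.r_[s['eef_pos'][:2],0])@M;print(t.min(0),t.max(0))
cv2.imwrite('pics/w10.png',c['img'])"
```

```text
psi now -26.7 t 38.2 q6 0.46 tilt [-0.004 -1.     0.009] turn_y(total units) -0.0860  shift(tool xyz units) [-2.102  0.139 -1.362] F [0.6 0.3 0.3] open 0.570
[-0.01922809 -0.0002537  -0.02326924] [0.01046104 0.00028301 0.02437263]
```

Emit:
send_rows(
  plan=[
    [[0,0,0],[0,-0.0215,0]],
    [[0,0,0],[0,-0.0215,0]],
    [[0,0,0],[0,-0.0215,0]],
    [[0,0,0],[0,-0.0215,0]],
    [[-0.2,0,-0.13],[0,0,0]],
    [[-0.31,0,-0.2],[0,0,0]],
    [[-0.32,0,-0.21],[0,0,0]],
    [[-0.32,0,-0.21],[0,0,0]],
    [[-0.32,0,-0.21],[0,0,0]],
    [[-0.31,0,-0.2],[0,0,0]],
    [[-0.2,0,-0.13],[0,0,0]],
    [[-0.1,0,-0.07],[0,0,0]],
  ],
)

```text
time: 39.5
eef_pos: [0.502, 0.332, 0.2273]
tcp_rot: [0.521, -0.481, 0.479, -0.517]
contact_force: [0.6, 0.1, -1.9]
opening: 0.569
```

Emit:
send_rows(
  plan=[
    [[0,0,0],[0,0,0]],
    [[0,0,0],[0,0,0]],
  ],
)

```text
time: 39.7
eef_pos: [0.5053, 0.3299, 0.2293]
tcp_rot: [0.519, -0.481, 0.481, -0.518]
contact_force: [0.2, -1.1, -1.0]
opening: 0.571
```

```bash
python3 -c "
from h import *
goal(.507,.3305,.09,4.3)
s,M,p=here();c=cam('wrist');cv2.imwrite('pics/w11.png',c['img']);np.save('c11.npy',c,allow_pickle=True);print(s['eef_pos'])
for a in[(.507,.3335,.018)]:print(proj(c,a))
"
```

```text
psi now 4.3 t 39.7 q6 0.34 tilt [ 0.001 -1.    -0.001] turn_y(total units) -0.0001  shift(tool xyz units) [-0.005  1.161  0.016] F [ 0.2 -1.1 -1. ] open 0.571
[0.50526403 0.32994772 0.2293274 ]
[[325.40079275 159.303767  ]]
```

View pics/w11.png

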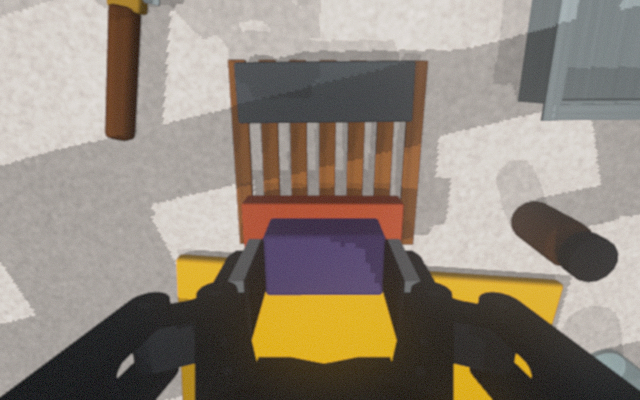

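The gap on the rack lies between the grey stone (inner edge at row 122) and the red one (inner edge at rows 197-203). The purple stone's top spans rows 237-293.

```bash
python3 -c "
from h import *
c=np.load('c11.npy',allow_pickle=True).item();s,M,p=here();e=s['eef_pos']
print('coarse inner',cast(c,(325,122),.046),'red',cast(c,[(325,197),(325,203)],.046))
q=cast(c,[(325,237),(325,293),(265,293),(384,293)],e[2]-.004);print((np.c_[q,np.zeros(4)]-np.r_[e[:2],0])@M)"
```

```text
coarse inner [[0.50361463 0.37137231]] red [[0.5088043  0.30429358]
 [0.50924702 0.29857122]]
[[-1.35737082e-02 -1.45161887e-05  6.10730740e-04]
 [ 1.17134061e-02  1.14663805e-05  7.01372543e-04]
 [ 1.17921370e-02  3.31628295e-05 -2.43399778e-02]
 [ 1.16360109e-02 -9.86196961e-06  2.53178750e-02]]
```

Emit:
send_rows(
  plan=[
    [[-0.034,0.15,0.012],[0,0,0]],
    [[0,0.35,0],[0,0,0]],
    [[0,0.35,0],[0,0,0]],
    [[0,0.25,0],[0,0,0]],
    [[0,0.15,0],[0,0,0]],
    [[0,0.08,0],[0,0,0]],
    [[0,0,0],[0,0,0]],
    [[0,0,0],[0,0,0]],
  ],
)

```text
time: 40.55
eef_pos: [0.5075, 0.3347, 0.072]
tcp_rot: [-0.518, 0.481, -0.482, 0.519]
contact_force: [-0.4, -0.7, 0.5]
opening: 0.569
```

```bash
python3 -c "
from h import *
goal(.507,.334,.044,4.3)"
```

```text
psi now 4.2 t 40.5 q6 0.34 tilt [-0.001 -1.     0.002] turn_y(total units) -0.0002  shift(tool xyz units) [ 0.006  0.234 -0.005] F [-0.4 -0.7  0.5] open 0.569
```

Emit:
send_rows(
  plan=[
    [[0.005,0.1,-0.004],[0,0,0]],
    [[0,0.07,0],[0,0,0]],
    [[0,0.04,0],[0,0,0]],
    [[0,0.015,0],[0,0,0]],
    [[0,0,0],[0,0,0]],
    [[0,0,0],[0,0,0]],
  ],
)

```text
time: 41.15
eef_pos: [0.5059, 0.3345, 0.044]
tcp_rot: [-0.518, 0.481, -0.481, 0.519]
contact_force: [-0.3, 0.2, -0.6]
opening: 0.572
```

Emit:
send_rows(
  plan=[
    [[0,0.01,0],[0,0,0]],
    [[0,0,0],[0,0,0]],
    [[0,0,0],[0,0,0]],
  ],
)

```text
time: 41.45
eef_pos: [0.506, 0.3345, 0.0439]
tcp_rot: [-0.518, 0.481, -0.481, 0.518]
contact_force: [-1.3, -1.5, 5.2]
opening: 0.57
```

Contact at 5 N. Release, rise and check.

Emit:
send_rows(
  plan=[
    [[0,0,0],[0,0,0]],
    [[0,0,0],[0,0,0]],
    [[0,0,0],[0,0,0]],
    [[0,0,0],[0,0,0]],
    [[0,-0.05,0],[0,0,0]],
    [[0,-0.2,0],[0,0,0]],
    [[0,-0.35,0],[0,0,0]],
    [[0,-0.35,0],[0,0,0]],
    [[0,-0.35,0],[0,0,0]],
    [[0,-0.3,0],[0,0,0]],
    [[0,0,0],[0,0,0]],
    [[0,0,0],[0,0,0]],
  ],
  gripper=0,
)

```text
time: 42.65
eef_pos: [0.5062, 0.3346, 0.2364]
tcp_rot: [-0.517, 0.481, -0.481, 0.519]
contact_force: [-0.1, -0.0, -0.3]
opening: 0.999
```

```bash
python3 -c "
from h import *
c=cam('wrist')
def rk(p):
  a=np.radians(4.3);d=np.array(p)/1000-[.507,.3335];return np.round([d@[np.cos(a),np.sin(a)],d@[-np.sin(a),np.cos(a)]],4)
for col,P in(('dark',(.5025,.395,.046)),('red',(.511,.272,.046)),('purple',(.506,.335,.04))):
  k=blob(c,col,proj(c,P)[0]);r=rect(cast(c,k,P[2]));print(col,r,rk(r[0]))
b=cam('side');a=cam('scene')
print('cover',rect(cast(a,blob(a,'blue',proj(a,[.47,-.31,.0365])[0]),.0365)))
cv2.imwrite('pics/fin.png',np.vstack([c['img'][:300],cv2.resize(b['img'][100:320,200:480],(640,300))]))
"
```

```text
dark (array([501.5, 396.2]), array([148.7,  50. ]), 4.4) [-0.0008  0.0629]
red (array([508.4, 280. ]), array([149.9,  57.9]), 4.3) [-0.0026 -0.0535]
purple (array([506.7, 336.4]), array([48.5, 29.2]), 4.3) [-0.0001  0.0029]
cover (array([ 506.8, -335.9]), array([200.8,  89.1]), -11.1)
```

View pics/fin.png

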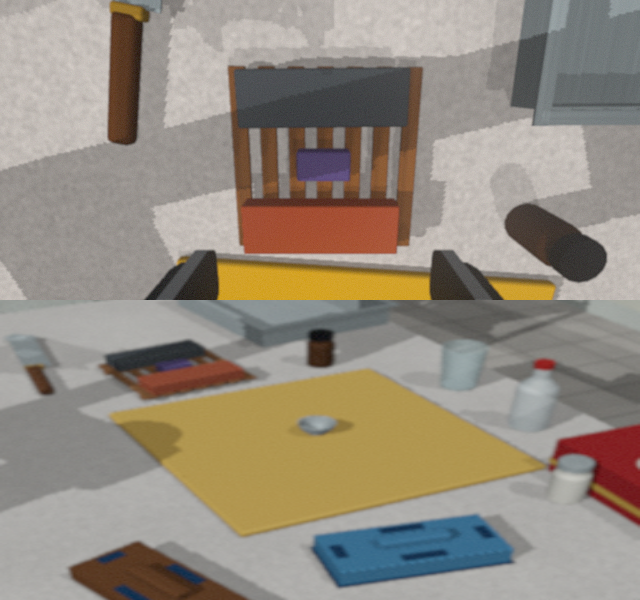

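The final view shows the grey stone at (322,97), the purple at (322,164) with clear gaps, and the red at (320,226), all flat and in line with the rack. The bowl and jars are still standing and the cover is seated. Handing in.

```bash
python3 -c "
from plant import *
print(sign_off())"
```

```text
the job is handed in; nothing more can be done
None
```

The stones are put away and the job is handed in at about 43 s of the allowed 134 s; the system reports no verdict.

**Case:** The white stone lies flat in the case. I pressed the cover down by its ridge until it met a hard stop at its home height, with 27 N on the wrist. Its measured centre and angle match the case to within about 1 mm. I checked that it is level only by the hard stop and an even line along the visible edges in the side view, not edge by edge.

**Rack:** All three stones lie flat within about 0.1° of the rack's direction.

| Stone | Position from the rack's middle line |
|---|---|
| Coarse (grey) | 63 mm left |
| Medium (red) | 54 to 60 mm right |
| Dressing (purple) | about 3 mm left, with roughly 20 mm clear on each side |

**Left alone:** The pinch bowl and both jars are still standing where they were in the last pictures; I did not measure their positions again.

**Disagreements:** The camera put the medium stone at 54 mm, but that outline includes part of its side; the gripper's position when it let go gives about 60 mm, and both are within limits. The last scene-camera reading of the cover was 7 mm further along x, because its outline includes the cover's front face; I relied on the closer wrist view instead.

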